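Clip the allergy marker onto the order plate

TASK

An allergy order has come in: pluck the red clip out of its tray pocket and lay it flat on the green cutting board and let go of it there. Then take it again by its handles, squeeze it open and clip it straight and level onto the red-striped upright edge of the order plate, so that it holds there by itself in the air, well above the counter and the plate's foot. Leave the yellow and blue clips lying in their pockets and the sauce bottle standing where it is.

Things in the scene. Friction and masses are not known exactly. Their poses are not given: they have to be found in the camera images.
- red_clip: red spring clip like a clothes peg, lying on its side in one of the tray's 3 pockets (which one varies); 24 mm high, 92 mm long, 58 g. Origin: on the hinge axis at the underside; z up along the hinge. Nose (jaw tips) 40 mm towards its -y, handle ends 52 mm towards +y; x runs across the halves. The shut jaws' outer faces are flat, 20 mm apart, from y = +2 to -40 mm (gripping there does not open it)
- red_clip_jaw_l: the red clip's -x half (jaw and handle), swinging about the hinge; same origin. Handles spread from 20 mm over all at the hinge to 40 mm at the ends; squeezing them along x at y = +35 mm (about 8 N) until they are parallel, 20 mm over all, opens the clip to its stop
- red_clip_jaw_r: the red clip's +x half; same origin. Fully squeezed, the jaw tips stand 17 mm apart. Rubber pads line the last 10 mm of the jaws, 2 mm apart when shut; the throat behind them is 10 mm wide, ending 35 mm from the tips
- red_nose (a point): point midway between the red clip's jaw tips, at mid height: 40 mm from the hinge towards its -y, 12 mm above its underside
- yellow_clip: spring clip like a clothes peg, yellow plastic, lying on its side in one of the tray's three pockets (which one varies). Same shape and frame as the red one; must stay
- blue_clip: spring clip like a clothes peg, blue plastic, lying on its side in one of the tray's three pockets (which one varies). Same shape and frame as the red one; must stay
- tray: fixed black and grey tray, 228 (x) by 124 mm (y); origin: centre of underside. Clips lie on its floor (z = 6 mm) at x = -66, 0, 66, hinge y = -2 mm, noses to -y, 46 mm between neighbours' jaws. Grey ribs (20 mm wide, y = 20 to 62, top z = 30 mm, like the clips) and a back wall flank the handles: no room for fingers there. Jaw side open but for a lip 12 mm high at y = -60 mm
- board: fixed green cutting board, 170 mm (x) by 130 mm (y), 10 mm thick. Origin: centre of its underside, so its top is at z = 10 mm
- plate: fixed upright white order plate, 4 mm thick (x), 120 mm wide (y = -60 to 60), up to z = 105 mm. Origin: centre of the underside of its dark foot (90 mm in x, 80 mm in y, 10 mm thick; socket on it 14 by 70 mm, up to z = 22 mm). The edge at y = +60 mm has an 8 mm red stripe on both faces and overhangs the foot by 20 mm
- plate_edge (a point): a point on the red-striped upright edge of the order plate: y = +60 mm in the plate's frame, mid-thickness, 62 mm above the counter. The plate lies towards -y of the plate's frame from here
- bottle: loose orange sauce bottle with a red cap, 54 mm across, 170 mm tall, 0.3 kg; origin at the centre of its underside; must be left alone
Not all that is in view belongs to the job. Of the things that look like the red_clip, the smaller one is meant. Several things look just like the plate: the one meant starts farthest to the robot's left.

How it is judged:
By the outcome, as a careful person would: the job done as asked, in the order asked, and still so for the second after the job is handed in, with the robot touching nothing.
It also fails if it takes over 64 s, if anything falls off the work surface, if the arm or the gripper's body presses on something with over 40 N, if the wrist force passes 120 N, or if a joint passes its speed limit or range.

ROBOT

A 7-joint arm with a two-finger parallel gripper is mounted at the origin on the work surface. World frame = base frame: x ahead of the robot, y to its left, z up, the work surface at z = 0. Lengths are in m, angles in rad, forces in N, time in s.
With the tool pointing down it reaches from about 0.4 to 0.85 m from the base axis. Payload 4.4 kg.
Tool frame: the origin (TCP) lies on the front face of the gripper's body, between the roots of the fingers; the fingertips stand 97 mm ahead of it and the grasp point (between the pads) lies 78 mm ahead of it; z points along the fingers, y is the line along which they close (so a half turn about z gives the same grasp; the last joint's range is limited). The gripper opens to 94 mm and grips with 3 to 60 N. Pads are 16 mm wide; open, the fingers measure 119 mm over their backs; the gripper's body (75 mm by 177 mm) begins 78 mm behind the grasp point.
Start: joints at [1.27, 0.628, 0.038, 1.517, -0.027, 0.996, -0.02], TCP at [0.151, -0.632, 0.303] pointing down, gripper open.
Joint ranges: [-3.06, 3.06], [-0.37, 2.12], [-1.25, 1.32], [0.18, 2.47], [-1.1, 4.24], [0.23, 1.98], [-2.94, 2.94]. Speed limits (rad/s): [2.57, 2.57, 3.14, 3.14, 3.14, 3.14, 3.14].

INTERFACE

Orientations are given as a unit quaternion [w, x, y, z].
In Python, from station import readout, eyes, manip, recognise, outline_of, mark_of gives the robot as it stands.
- The arm moves only by the shell command python3 -m jog 'ROWS'. ROWS is JSON, a list of rows, each a list of 3 entries, a list of its own where there are three numbers: the turn, a rotation vector about the tool's x, y, z in rad, then the shift along the tool's x, y, z in cm, then the closure, from -1 (fully open) to 1 (shut). In form: [[[rx, ry, rz], [tx, ty, tz], claw], ...]. A call has 1 to 12 rows; each row is the pose to reach, as a shift and turn from the pose commanded when the call began, along the tool's axes at that moment; what a row does not reach only later rows make up. A row lasts 1/10 s, in which the tool goes at most 50 mm and 8.59 degrees, less where a joint would pass 70% of its speed; a pose out of reach is approached as far as the arm can. A call with a gripper value outside its range is refused whole. The fingers move at their own pace and stop on an object; the grip force is fixed at half the most. Time passes only in rows, so rows that repeat a pose let the fingers close. It gives the time, the measured TCP pose, the force, the opening and the grip force at its end, in the units of the state.
- readout.get_obs(): the state, without advancing time (a new reading comes with each control period).
- eyes.camera(name): name is "scene" or "top"; returns a dict with "color" (400x640x3 uint8, red, green, blue), "depth" (400x640 float32, m along the optical axis (not along the pixel's ray), 0 where there is no reading), "fx", "fy", "cx", "cy" (pixels), "R" (3x3) and "t" (3): a world point X has camera coordinates R X + t. Camera axes: x right, y down, z forward; pixel columns grow to the right and rows downward; lengths in m; the calibration is good to about 2 mm. A picture is of the moment at which its call begins.
- manip.job_done(): hands the job in; it is judged then, once.
Trained networks look in a picture, given as the dict that the camera call returned (one of the last four; its "shot" number tells which), for a name from the list of things; names that differ only in an ending like _2 or _b are one class to them, and where a whole thing is asked for, a point or a joint stands for the part that bears it (a point fixed in the world has none). Each returns a list of dicts, best first, with "confidence" (0 to 1); they miss things now and then, are a little off and sometimes report something else, mostly with a low value. They report only what shows in the picture. A call takes as long as a camera call. They do not tell look-alikes from the thing itself.
- recognise(thing, picture): "centre" ([x, y, z] in m, in world coordinates, good to about 4 mm: the middle of the surface that is visible of it).
- outline_of(thing, picture): "mask" (400x640 bool, what is visible of it).
- mark_of(thing, picture): "centre" ([x, y, z] in m, in world coordinates, good to about 4 mm: a listed point, or the origin of a listed thing).
The state is a dict: "clock": time; "joint_pos": joint angles; "qd": joint speeds; "tau": joint torques, N m; "tool_pos": TCP position; "tcp_rot": TCP orientation; "contact_force": force on the tool from outside, world axes, zero at the start; "wrist_torque": the same for the moment, N m; "gripper_width": finger opening in m; "grasp_force": force on a finger pad.
Only numpy, scipy, OpenCV 4.12 (cv2) and the standard library are available. Lean on these libraries where they do the work, as an engineer would, in place of code of your own. Each camera call takes 0.05 s, during which the arm holds its last target. There are 200 camera calls.

## Working session

There is one attempt and no reset: what is moved stays moved. The work goes in short steps, Python scripts to look and compute and a shell command to move; the robot and the scene stay as the last step left them, time stands still between calls to the robot, and variables do not carry over. Pictures are saved under pics/ and viewed, at most 10 in all, crops included, and the job is handed in when it is done.

```bash
ls; mkdir -p pics; cat > h.py <<'E'
import numpy as np, cv2
from station import readout, eyes, manip, recognise, outline_of, mark_of
def save(n,p): cv2.imwrite('pics/'+n+'.png', cv2.cvtColor(p['color'],cv2.COLOR_RGB2BGR))
def cloud(p,mask=None):
    v,u=np.nonzero((p['depth']>0)&(mask if mask is not None else True)); d=p['depth'][v,u]
    c=np.stack([(u-p['cx'])/p['fx']*d,(v-p['cy'])/p['fy']*d,d],1)
    return (c-p['t'])@p['R'], u, v
E
python3 - <<'E'
from h import *
o=readout.get_obs(); print({k:np.round(v,3).tolist() for k,v in o.items()})
for n in('scene','top'):
    p=eyes.camera(n); save(n+'0',p); print(n,'cam at',np.round(-p['R'].T@p['t'],3),p['fx'])
    for t in('red_clip','yellow_clip','blue_clip','tray','board','plate','bottle','red_nose','plate_edge'):
        print(t,[(np.round(r['centre'],3).tolist(),round(r['confidence'],2)) for r in mark_of(t,p)])
E
```

```text
pics
{'clock': 0.0, 'joint_pos': [1.27, 0.629, 0.038, 1.518, -0.027, 0.996, -0.02], 'qd': [-0.001, 0.0, -0.0, -0.0, 0.001, -0.001, 0.0], 'tau': [-0.001, -54.974, 1.143, -18.664, -0.052, 0.024, 0.0], 'tool_pos': [0.151, -0.632, 0.302], 'tcp_rot': [-0.001, 0.993, 0.117, -0.0], 'contact_force': [-0.388, -0.343, 0.877], 'wrist_torque': [0.017, -0.065, -0.015], 'grasp_force': 0.0, 'gripper_width': 0.094}
scene cam at [ 1.069 -0.091  1.004] 437.8915156389124
red_clip [([0.45, 0.226, 0.009], 0.79), ([0.265, 0.224, -0.002], 0.77)]
yellow_clip [([0.582, 0.243, 0.005], 0.69)]
blue_clip [([0.518, 0.234, 0.006], 0.77)]
tray [([0.512, 0.24, -0.001], 0.97)]
board [([0.505, 0.034, -0.001], 0.96), ([0.721, 0.103, 0.003], 0.54), ([0.522, 0.234, 0.005], 0.38)]
plate [([0.404, -0.4, 0.003], 0.94), ([0.485, -0.248, -0.004], 0.6)]
bottle [([0.72, 0.103, 0.002], 0.96), ([0.46, 0.223, 0.008], 0.6)]
red_nose [([0.208, 0.217, 0.016], 0.85), ([0.459, 0.185, 0.014], 0.53)]
plate_edge [([0.505, -0.192, 0.064], 0.91), ([0.406, -0.334, 0.06], 0.63)]
top cam at [ 0.321 -0.054  1.143] 448.0496470165249
red_clip [([0.265, 0.225, 0.002], 0.62), ([0.451, 0.226, 0.004], 0.58)]
yellow_clip [([0.58, 0.245, 0.008], 0.85)]
blue_clip [([0.515, 0.235, 0.0], 0.55), ([0.451, 0.224, 0.006], 0.53)]
tray []
board [([0.506, 0.032, -0.001], 0.84)]
plate [([0.402, -0.398, -0.001], 0.88), ([0.481, -0.251, 0.001], 0.79)]
bottle [([0.722, 0.107, -0.003], 0.98), ([0.451, 0.225, 0.007], 0.61)]
red_nose [([0.212, 0.219, 0.02], 0.85), ([0.459, 0.186, 0.019], 0.63)]
plate_edge [([0.501, -0.189, 0.062], 0.91), ([0.407, -0.34, 0.061], 0.71), ([0.582, 0.248, 0.006], 0.35)]
```

View pics/scene0.png

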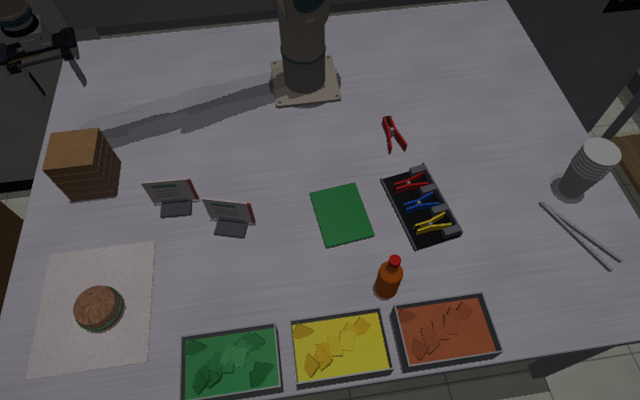

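View pics/top0.png

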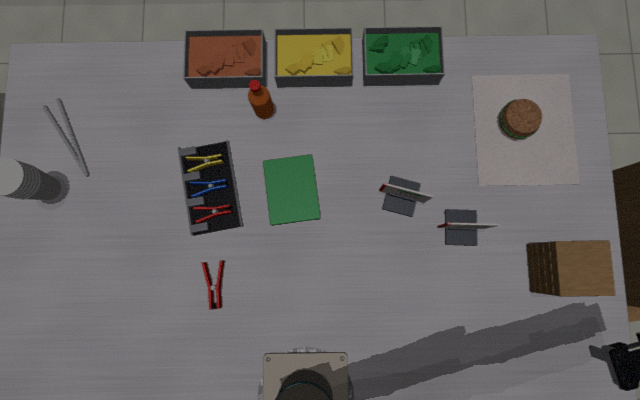

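The pictures show the red tray clip in the lowest pocket (top image px 212,212), with the larger red one lying outside the tray (214,285). The plate meant is the one at (402,195), farthest to the robot's left. The scene view agrees: tray clip at (410,182), plate at (230,217). Next I fit the poses with depth.

```bash
cat >> h.py <<'E'
def near(p,name,xy,r=0.06):
    "points of the outline of name whose cloud lies nearest xy"
    best=None
    for o in outline_of(name,p):
        c,u,v=cloud(p,o['mask'])
        if len(c) and np.linalg.norm(np.median(c[:,:2],0)-xy)<r: return c
    return None
E
cat > m.py <<'E'
from h import *
R=[];P=[]
for n in('scene','top'):
    p=eyes.camera(n)
    c=near(p,'red_clip',[.452,.22]); 
    if c is not None:
        c=c[(c[:,2]>.02)&(c[:,2]<.04)]; R.append(c); print(n,'clip top z',np.round(np.percentile(c[:,2],[10,50,90]),4),len(c))
        print(cv2.minAreaRect(c[:,:2].astype('f4')*1000))
        # midline by slices
        b=np.radians(9); q=c[:,:2]@np.array([[np.cos(b),-np.sin(b)],[np.sin(b),np.cos(b)]])
        for y in np.arange(q[:,1].min(),q[:,1].max(),.01):
            s=q[(q[:,1]>=y)&(q[:,1]<y+.01)]; print(np.round([y+.005,s[:,0].min(),s[:,0].max(),s[:,0].mean()],4),len(s))
    a,u,v=cloud(p)
    k=(a[:,2]>.03)&(a[:,2]<.12)&(np.hypot(a[:,0]-.485,a[:,1]+.25)<.085); a=a[k]
    col=p['color'][v[k],u[k]].astype(int)
    d=np.linalg.svd(a[:,:2]-a[:,:2].mean(0),full_matrices=False)[2][0]; d*=np.sign(d[1])
    t=a[:,:2]@d; w=a[:,:2]@[d[1],-d[0]]
    red=(col[:,0]>col[:,1]*1.6)
    print(n,'plate yaw',np.degrees(np.arctan2(-d[0],d[1])),'t',np.percentile(t,[0,1,99,100]),'w',np.percentile(w,[1,50,99]),'zmax',np.percentile(a[:,2],99),'end',d*t.max()+np.median(w)*np.array([d[1],-d[0]]),'red t',np.percentile(t[red],[5,95]) if red.any() else 0,len(a))
    c=near(p,'board',[.505,.033])
    if c is not None: print(n,'board z',np.median(c[:,2]),cv2.minAreaRect(c[:,:2].astype('f4')*1000))
    c=near(p,'tray',[.512,.24])
    if c is not None: print(n,'tray',cv2.minAreaRect(c[:,:2].astype('f4')*1000))
E
python3 m.py
```

```text
scene clip top z [0.0217 0.0293 0.0327] 250
((456.7337951660156, 231.1089630126953), (44.34593963623047, 92.48329162597656), 16.30870246887207)
[0.1148 0.4698 0.4918 0.4835] 35
[0.1248 0.4708 0.4927 0.4831] 26
[0.1348 0.4704 0.4917 0.4828] 23
[0.1448 0.4697 0.4922 0.4819] 31
[0.1548 0.4689 0.4929 0.4826] 27
[0.1648 0.4682 0.4952 0.4833] 27
[0.1748 0.4652 0.5048 0.4828] 26
[0.1848 0.4634 0.505  0.4858] 29
[0.1948 0.4595 0.5051 0.4834] 25
[0.2048 0.463  0.463  0.463 ] 1
scene plate yaw -15.951901682928277 t [-0.16757494 -0.16524772 -0.04664313 -0.04578027] w [0.53321996 0.53722768 0.53946861] zmax 0.10801719691635732 end [ 0.50395871 -0.19166385] red t [-0.05209781 -0.04629005] 781
scene board z 0.011001260513284247 ((507.3617248535156, 31.78509521484375), (171.74627685546875, 130.10812377929688), 6.95532751083374)
scene tray ((508.0083923339844, 244.62342834472656), (244.73367309570312, 148.40243530273438), 10.304949760437012)
top plate yaw -16.048652790292792 t [-0.16640954 -0.16509657 -0.04616873 -0.04595196] w [0.53279089 0.53392872 0.53768601] zmax 0.1082173189832539 end [ 0.50041649 -0.19176756] red t [-0.05274537 -0.04616035] 389
top board z 0.010227634972467682 ((507.3165283203125, 31.514751434326172), (171.41453552246094, 130.7351531982422), 5.863111972808838)
top tray ((514.7304077148438, 243.18313598632812), (230.7921142578125, 138.69383239746094), 10.159741401672363)
```

```bash
cat > go.py <<'E'
import sys,json; from h import *
from scipy.spatial.transform import Rotation as Ro
# args: targets x,y,z,yawx(deg of tool x) ; tool pointing down
def go(*T,verbose=1):
    o=readout.get_obs(); w,x,y,z=o['tcp_rot']; R0=Ro.from_quat([x,y,z,w]); p0=np.array(o['tool_pos'])
    for t in T:
        a=np.radians(t[3]); R1=Ro.from_matrix(np.array([[np.cos(a),np.sin(a),0],[np.sin(a),-np.cos(a),0],[0,0,-1]]))
        print('turn',np.round((R0.inv()*R1).as_rotvec(),3).tolist(),'shift cm',np.round(100*R0.inv().apply(np.array(t[:3])-p0),2).tolist())
if __name__=='__main__': go(*[json.loads('['+s+']') for s in sys.argv[1:]])
E
python3 go.py .25,-.55,.33,20 .45,-.3,.33,56 .5,0,.33,90 .455,.209,.25,99.5; python3 - <<'E'
from h import *
p=eyes.camera('top'); a,u,v=cloud(p); k=(a[:,1]<-.4)&(a[:,1]>-.8)&(a[:,0]<.35)&(a[:,0]>0)
print(np.percentile(a[k][:,2],[50,90,99]))
E
```

```text
[0.00126692 0.15037941 0.34689924]Traceback (most recent call last):
  File "go.py", line 9, in <module>
    if __name__=='__main__': go(*[json.loads('['+s+']') for s in sys.argv[1:]])
                                  ~~~~~~~~~~^^^^^^^^^^^
    return _default_decoder.decode(s)
           ~~~~~~~~~~~~~~~~~~~~~~~^^^
    obj, end = self.raw_decode(s, idx=_w(s, 0).end())
               ~~~~~~~~~~~~~~~^^^^^^^^^^^^^^^^^^^^^^^
    raise JSONDecodeError("Expecting value", s, err.value) from None
json.decoder.JSONDecodeError: Expecting value: line 1 column 2 (char 1)
```

Block is 0.15 m tall, fingertips at 0.206: clear.

```bash
sed -i "s/json.loads('\['+s+'\]')/[float(q) for q in s.split(',')]/" go.py
python3 go.py .25,-.55,.33,20 .45,-.3,.33,56 .5,0,.33,90 .455,.209,.25,99.5
```

```text
turn [0.0, -0.0, -0.114] shift cm [11.52, -5.7, -2.73]
turn [0.0, -0.0, -0.743] shift cm [36.78, -25.36, -2.73]
turn [0.0, -0.0, -1.336] shift cm [48.62, -53.37, -2.73]
turn [0.0, -0.0, -1.502] shift cm [49.11, -74.75, 5.27]
```

```bash
python3 -m jog '[[[0,0,-0.1],[4,-2,-2.7],-1],[[0,0,-0.2],[8,-4.5,-2.7],-1],[[0,0,-0.3],[12,-7,-2.7],-1],[[0,0,-0.4],[16,-9.8,-2.7],-1],[[0,0,-0.5],[20,-12.7,-2.7],-1],[[0,0,-0.6],[24,-15.7,-2.7],-1],[[0,0,-0.7],[28,-18.8,-2.7],-0.5],[[0,0,-0.8],[32,-21.8,-2.7],0],[[0,0,-0.9],[36,-24.8,-2.7],0.15],[[0,0,-1],[38.5,-29,-2.7],0.15],[[0,0,-1.1],[40.5,-33.5,-2.7],0.15],[[0,0,-1.2],[42.5,-38,-2.7],0.15]]'
python3 go.py .5,.1,.3,95 .455,.209,.25,99.5 .455,.209,.16,99.5
```

```text
clock: 2.65
tool_pos: [0.4766, -0.1618, 0.3299]
tcp_rot: [0.0, 0.752, 0.659, 0.0]
contact_force: [0.5, -0.6, 0.1]
gripper_width: 0.0494
grasp_force: 0.0
turn [0.001, 0.0, -0.219] shift cm [26.26, -1.12, 2.98]
turn [0.001, 0.0, -0.298] shift cm [36.47, -7.02, 7.98]
turn [0.001, 0.0, -0.298] shift cm [36.47, -7.03, 16.98]
```

```bash
python3 -m jog '[[[0,0,-0.1],[4.5,0,0.5],0.15],[[0,0,-0.2],[9,-0.5,1],0.15],[[0,0,-0.25],[13.5,-1,1.5],0.15],[[0,0,-0.3],[18,-1.5,2],0.15],[[0,0,-0.3],[22.5,-2.5,3],0.15],[[0,0,-0.3],[27,-3.5,4],0.15],[[0,0,-0.3],[31.5,-5,6],0.15],[[0,0,-0.3],[35,-6.5,8],0.15],[[0,0,-0.3],[35.5,-7,8],0.15],[[0,0,-0.3],[35.5,-7,8],0.15],[[0,0,-0.3],[35.5,-7,8],0.15]]'
python3 go.py  .455,.209,.15,99.5 .455,.209,.106,99.5
```

```text
clock: 3.75
tool_pos: [0.4557, 0.1962, 0.2501]
tcp_rot: [0.001, 0.647, 0.762, -0.0]
contact_force: [-1.2, 0.0, 0.2]
gripper_width: 0.0401
grasp_force: 0.0
turn [0.001, 0.001, -0.003] shift cm [1.29, 0.13, 10.01]
turn [0.001, 0.001, -0.003] shift cm [1.29, 0.12, 14.41]
```

```bash
python3 -m jog '[[[0,0,0],[1.3,0.1,4],0.15],[[0,0,0],[1.3,0.1,8],0.15],[[0,0,0],[1.3,0.1,11],0.15],[[0,0,0],[1.3,0.1,13],0.15],[[0,0,0],[1.3,0.1,14.4],0.15],[[0,0,0],[1.3,0.1,14.4],0.15],[[0,0,0],[1.3,0.1,14.4],0.15]]'
python3 - <<'E'
from h import *
for n in('scene','top'):
    p=eyes.camera(n); y,x=(100,330) if n=='scene' else (130,140)
    im=cv2.resize(p['color'][y:y+150,x:x+200],None,fx=2,fy=2); p['color']=im
    A=im if n=='scene' else np.hstack([A,im])
save('pre',{'color':A})
E
```

```text
clock: 4.45
tool_pos: [0.4549, 0.2091, 0.1062]
tcp_rot: [0.001, 0.648, 0.762, 0.0]
contact_force: [-0.1, 0.6, 0.4]
gripper_width: 0.0399
grasp_force: 0.0
```

View pics/pre.png

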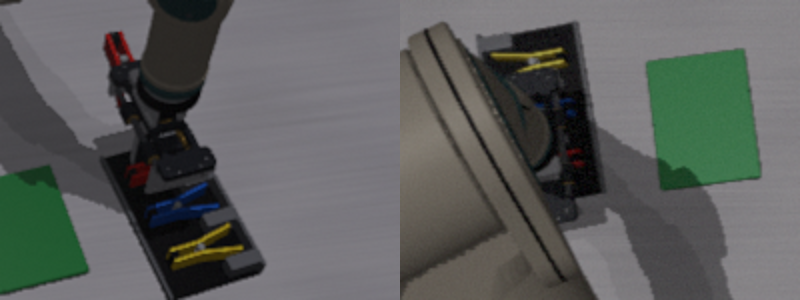

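The fingers straddle the red jaws (nose at 140,175 in the left half of the picture, 575,155 in the right half), and blue and yellow are untouched. Closing and lifting.

```bash
python3 -m jog '[[[0,0,0],[0,0,0],1],[[0,0,0],[0,0,0],1],[[0,0,0],[0,0,0],1],[[0,0,0],[0,0,0],1],[[0,0,0],[0,0,-1],1],[[0,0,0],[0,0,-3],1],[[0,0,0],[0,0,-6],1],[[0,0,0],[0,0,-10],1],[[0,0,0],[0,0,-10],1],[[0,0,0],[0,0,-10],1]]'
python3 - <<'E'
from h import *
for n in('scene','top'):
    p=eyes.camera(n)
    for t in('red_clip','red_nose'):
        print(n,t,[(np.round(r['centre'],3).tolist(),round(r['confidence'],2)) for r in mark_of(t,p)])
E
python3 go.py .508,.016,.20,90 .508,.016,.113,90
```

```text
clock: 5.55
tool_pos: [0.4542, 0.2104, 0.2067]
tcp_rot: [0.001, 0.647, 0.763, 0.001]
contact_force: [-0.1, 0.9, -1.2]
gripper_width: 0.0195
grasp_force: 30.0
scene red_clip [([0.45, 0.224, 0.109], 0.62)]
scene red_nose [([0.208, 0.214, 0.017], 0.76), ([0.457, 0.183, 0.118], 0.53)]
top red_clip [([0.45, 0.224, 0.101], 0.53)]
top red_nose [([0.503, -0.191, 0.064], 0.42), ([0.46, 0.184, 0.121], 0.4)]
turn [-0.002, 0.001, 0.164] shift cm [-20.06, 2.22, 0.48]
turn [-0.002, 0.001, 0.164] shift cm [-20.05, 2.24, 9.18]
```

```bash
python3 -m jog '[[[0,0,0.08],[-4,0.4,0],1],[[0,0,0.16],[-8,0.9,0],1],[[0,0,0.165],[-12,1.3,0],1],[[0,0,0.165],[-16,1.8,0],1],[[0,0,0.165],[-19.5,2.2,1],1],[[0,0,0.165],[-20.5,2.2,4],1],[[0,0,0.165],[-20.5,2.2,7],1],[[0,0,0.165],[-20.5,2.2,8.5],1],[[0,0,0.165],[-20.5,2.2,9],1],[[0,0,0.165],[-20.5,2.2,9],1],[[0,0,0.165],[-20.5,2.2,9],1]]'
python3 go.py .508,.012,.111,90
```

```text
clock: 6.95
tool_pos: [0.5094, 0.0121, 0.1161]
tcp_rot: [0.0, 0.707, 0.707, 0.0]
contact_force: [0.9, -0.6, -0.5]
gripper_width: 0.019
grasp_force: 30.0
turn [0.001, -0.0, -0.001] shift cm [-0.01, -0.14, 0.51]
```

```bash
python3 -m jog '[[[0,0,0],[0,0,0.3],1],[[0,0,0],[0,0,0.45],1],[[0,0,0],[0,0,0.5],1],[[0,0,0],[0,0,0.5],1]]'
```

```text
clock: 7.35
tool_pos: [0.5091, 0.0118, 0.1109]
tcp_rot: [0.0, 0.707, 0.707, 0.0]
contact_force: [0.3, -0.4, -1.6]
gripper_width: 0.0193
grasp_force: 30.0
```

```bash
python3 -m jog '[[[0,0,0],[0,0,0.05],1],[[0,0,0],[0,0,0.1],1],[[0,0,0],[0,0,0.1],1]]'
```

```text
clock: 7.65
tool_pos: [0.5091, 0.0118, 0.1101]
tcp_rot: [0.0, 0.707, 0.707, 0.0]
contact_force: [-1.0, 0.4, 4.3]
gripper_width: 0.0192
grasp_force: 30.0
```

```bash
python3 -m jog '[[[0,0,0],[0,0,0],0.15],[[0,0,0],[0,0,0],0.15],[[0,0,0],[0,0,0],0.15],[[0,0,0],[0,0,-3],0.15],[[0,0,0],[0,0,-7],0.15],[[0,0,0],[5,0,-11],0.0],[[0,0,0],[10,0,-11],0.0],[[0,0,0],[15,0,-11],0.0],[[0,0,0],[18,0,-11],0.0],[[0,0,0],[18,0,-11],0.0],[[0,0,0],[18,0,-11],0.0]]'
cat > m2.py <<'E'
from h import *
A=[]
for n in('scene','top'):
    p=eyes.camera(n); y,x=(140,250) if n=='scene' else (115,200)
    A.append(cv2.resize(p['color'][y:y+120,x:x+150],None,fx=2.6,fy=2.6))
    for t in('red_clip','red_nose'):
        print(n,t,[(np.round(r['centre'],3).tolist(),round(r['confidence'],2)) for r in mark_of(t,p)])
    a,u,v=cloud(p); col=p['color'][v,u].astype(int)
    k=(col[:,0]>1.7*col[:,1])&(col[:,0]>1.7*col[:,2])&(abs(a[:,0]-.507)<.1)&(abs(a[:,1]-.03)<.08); c=a[k]
    k=(c[:,2]>.026)&(c[:,2]<.045); c=c[k]
    print(n,len(c),'top z',np.percentile(c[:,2],[10,50,90]))
    for y in np.arange(c[:,1].min(),c[:,1].max(),.01):
        s=c[(c[:,1]>=y)&(c[:,1]<y+.01)]
        if len(s): print(np.round([y+.005,s[:,0].min(),s[:,0].max(),(s[:,0].min()+s[:,0].max())/2],4),len(s))
    print('y range',c[:,1].min(),c[:,1].max())
save('board',{'color':np.hstack(A)})
E
python3 m2.py
```

```text
clock: 8.75
tool_pos: [0.5087, 0.1927, 0.2194]
tcp_rot: [-0.0, 0.707, 0.708, -0.0]
contact_force: [0.3, -1.2, -0.2]
gripper_width: 0.0471
grasp_force: 0.0
scene red_clip [([0.506, 0.026, 0.012], 0.75), ([0.267, 0.223, -0.001], 0.74)]
scene red_nose [([0.206, 0.216, 0.02], 0.73), ([0.509, -0.011, 0.019], 0.59)]
scene 221 top z [0.0280998  0.03383861 0.0371407 ]
[-0.0081  0.4985  0.5209  0.5097] 22
[0.0019 0.5007 0.5212 0.5109] 25
[0.0119 0.4996 0.521  0.5103] 29
[0.0219 0.4997 0.5209 0.5103] 26
[0.0319 0.496  0.5223 0.5092] 19
[0.0419 0.494  0.5238 0.5089] 26
[0.0519 0.4932 0.5267 0.5099] 28
[0.0619 0.4899 0.5282 0.509 ] 25
[0.0719 0.4898 0.5294 0.5096] 21
y range -0.01313368491622087 0.0753653224416761
top red_clip [([0.51, 0.025, 0.011], 0.82)]
top red_nose [([0.509, -0.012, 0.022], 0.63)]
top 157 top z [0.02986588 0.03427884 0.03704697]
[-0.0078  0.4993  0.5178  0.5085] 21
[0.0022 0.4994 0.5183 0.5088] 16
[0.0122 0.4998 0.5184 0.5091] 17
[0.0222 0.4998 0.5184 0.5091] 18
[0.0322 0.4979 0.5187 0.5083] 16
[0.0422 0.4955 0.5216 0.5085] 17
[0.0522 0.4933 0.5237 0.5085] 19
[0.0622 0.4907 0.5262 0.5085] 18
[0.0722 0.4891 0.5272 0.5082] 15
y range -0.01277153959178174 0.07323096561338664
```

View pics/board.png

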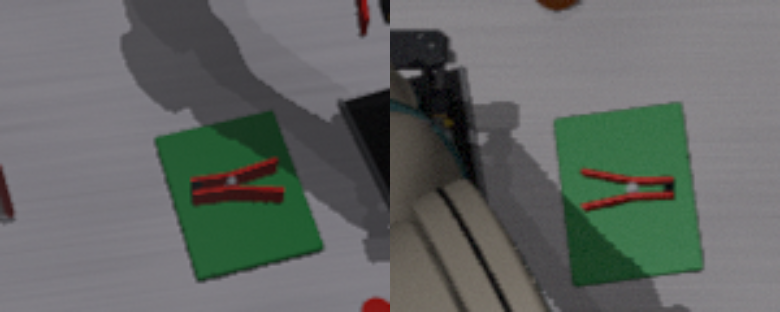

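The clip lies flat on the board at yaw ≈ 0: nose at (192,190) and handles at (280,175) in the left half, nose at (672,187) in the right half. Next I take the handles 35 mm behind the hinge.

```bash
python3 go.py .509,.0605,.22,90 .509,.0605,.109,90
```

```text
turn [-0.0, 0.001, -0.003] shift cm [-12.97, -0.0, -0.03]
turn [-0.0, 0.001, -0.003] shift cm [-12.97, 0.0, 11.07]
```

```bash
python3 -m jog '[[[0,0,0],[-5,0,0],-0.2],[[0,0,0],[-10,0,0],-0.2],[[0,0,0],[-13,0,0],-0.2],[[0,0,0],[-13,0,2],-0.2],[[0,0,0],[-13,0,6],-0.2],[[0,0,0],[-13,0,9],-0.2],[[0,0,0],[-13,0,10.5],-0.2],[[0,0,0],[-13,0,11],-0.2],[[0,0,0],[-13,0,11],-0.2],[[0,0,0],[-13,0,11],-0.2]]'
```

```text
clock: 10.05
tool_pos: [0.5096, 0.0617, 0.1104]
tcp_rot: [0.0, 0.708, 0.707, 0.001]
contact_force: [0.3, -0.7, 1.3]
gripper_width: 0.0566
grasp_force: 0.0
```

```bash
python3 -m jog '[[[0,0,0],[-0.1,0,0.1],-0.2],[[0,0,0],[-0.1,0,0.1],-0.2],[[0,0,0],[-0.1,0,0.1],1],[[0,0,0],[-0.1,0,0.1],1],[[0,0,0],[-0.1,0,0.1],1],[[0,0,0],[-0.1,0,0.1],1],[[0,0,0],[-0.1,0,0.1],1],[[0,0,0],[-0.1,0,0.1],1],[[0,0,0],[-0.1,0,-3],1],[[0,0,0],[-0.1,0,-8],1],[[0,0,0],[-0.1,0,-8],1],[[0,0,0],[-0.1,0,-8],1]]'
python3 m2.py | grep -v '^\[' ; python3 go.py .55,-.1,.2,74
```

```text
clock: 11.25
tool_pos: [0.5094, 0.0604, 0.1904]
tcp_rot: [0.001, 0.708, 0.707, 0.001]
contact_force: [0.1, -0.8, -1.2]
gripper_width: 0.0191
grasp_force: 30.0
scene red_clip [([0.507, 0.022, 0.093], 0.91), ([0.266, 0.225, -0.004], 0.8)]
scene red_nose [([0.21, 0.214, 0.018], 0.86), ([0.505, -0.016, 0.099], 0.64)]
turn [-0.003, 0.001, 0.278] shift cm [-16.03, 4.2, -1.16]Traceback (most recent call last):
  File "m2.py", line 11, in <module>
    print(n,len(c),'top z',np.percentile(c[:,2],[10,50,90]))
                           ~~~~~~~~~~~~~^^^^^^^^^^^^^^^^^^^
    return _quantile_unchecked(
        a, q, axis, out, overwrite_input, method, keepdims, weights)
    return _ureduce(a,
                    func=_quantile_ureduce_func,
    ...<5 lines>...
                    overwrite_input=overwrite_input,
                    method=method)
    r = func(a, **kwargs)
    result = _quantile(arr,
                       quantiles=q,
    ...<2 lines>...
                       out=out,
                       weights=wgt)
    slices_having_nans = np.isnan(arr[-1, ...])
                                  ~~~^^^^^^^^^
IndexError: index -1 is out of bounds for axis 0 with size 0
```

That view was the stale picture: the script stopped before writing a new one. The jog state shows the clip held with its handles fully squeezed (19 mm, 30 N). Moving in front of the plate edge.

```bash
python3 go.py .531,-.0909,.1487,74
```

```text
turn [-0.003, 0.001, 0.278] shift cm [-15.12, 2.32, 3.98]
```

```bash
python3 -m jog '[[[0,0,0.05],[-3,0.4,0],1],[[0,0,0.13],[-6.5,1,0],1],[[0,0,0.2],[-10,1.5,1],1],[[0,0,0.28],[-13,2,2.5],1],[[-0.002,0.001,0.28],[-15.1,2.3,4],1],[[-0.002,0.001,0.28],[-15.1,2.3,4],1],[[-0.002,0.001,0.28],[-15.1,2.3,4],1],[[-0.002,0.001,0.28],[-15.1,2.3,4],1]]'
cat > m3.py <<'E'
from h import *
import sys
A=[]; d=np.array([.2756,.9613]); n=np.array([.9613,-.2756]); E=np.array([.5021,-.1918])
for nm in('scene','top'):
    p=eyes.camera(nm); y,x=(150,160) if nm=='scene' else (130,300)
    A.append(cv2.resize(p['color'][y:y+110,x:x+140],None,fx=2.8,fy=2.8,interpolation=cv2.INTER_CUBIC))
    for t in('red_clip','red_nose','plate_edge'):
        print(nm,t,[(np.round(r['centre'],3).tolist(),round(r['confidence'],2)) for r in mark_of(t,p)])
    a,u,v=cloud(p); col=p['color'][v,u].astype(int)
    k=(col[:,0]>1.7*col[:,1])&(col[:,0]>1.7*col[:,2])&(np.hypot(a[:,0]-E[0]-d[0]*.03,a[:,1]-E[1]-d[1]*.03)<.12)&(a[:,2]>.03); c=a[k]
    s=(c[:,:2]-E)@d; w=(c[:,:2]-E)@n
    for q in np.arange(-.02,.14,.01):
        m=(s>=q)&(s<q+.01)
        if m.sum(): print(np.round([q+.005,w[m].min()*1e3,w[m].max()*1e3],3),'z',np.round(np.percentile(c[m,2],[5,95]),4),m.sum())
save(sys.argv[1],{'color':np.hstack(A)})
E
python3 m3.py edge1
```

```text
clock: 12.2
tool_pos: [0.5319, -0.0883, 0.1496]
tcp_rot: [-0.0, 0.798, 0.602, 0.001]
contact_force: [-0.4, 1.1, -0.5]
gripper_width: 0.019
grasp_force: 30.0
scene red_clip [([0.266, 0.224, 0.001], 0.62), ([0.521, -0.126, 0.051], 0.56)]
scene red_nose [([0.208, 0.215, 0.02], 0.73), ([0.509, -0.164, 0.056], 0.58), ([0.522, -0.124, 0.052], 0.36)]
scene plate_edge [([0.404, -0.335, 0.06], 0.89), ([0.502, -0.192, 0.066], 0.8), ([0.526, -0.127, 0.054], 0.5)]
[-0.005 -1.561  4.118] z [0.037  0.1062] 45
[ 0.005 -0.339  1.124] z [0.0644 0.0931] 3
[  0.035 -15.83   19.058] z [0.0603 0.0776] 16
[  0.045 -15.123  17.66 ] z [0.0584 0.077 ] 25
[  0.055 -13.12   -8.834] z [0.0725 0.0778] 8
[7.5000e-02 7.8414e+01 7.8414e+01] z [0.1946 0.1946] 1
[ 0.085 56.555 56.555] z [0.1937 0.1937] 1
top red_clip [([0.266, 0.223, 0.0], 0.87), ([0.518, 0.238, -0.001], 0.29)]
top red_nose [([0.212, 0.217, 0.018], 0.7)]
top plate_edge []
```

View pics/edge1.png

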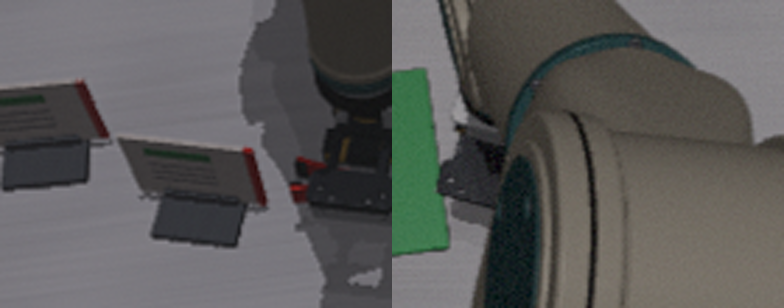

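The open jaws (left half: tips at about 305,162 and 298,190) straddle the line of the striped edge (255,178) and sit level with it. Both lateral midpoints read +1.5 mm in this camera, so they are aligned. I push in about 45 mm.

```bash
python3 go.py .5193,-.1317,.1487,74
```

```text
turn [0.002, -0.001, -0.001] shift cm [-4.36, -0.06, 0.12]
```

```bash
python3 -m jog '[[[0,0,0],[-1,0,0],1],[[0,0,0],[-2,0,0],1],[[0,0,0],[-3,0,0],1],[[0,0,0],[-3.7,0,0],1],[[0,0,0],[-4.2,0,0],1],[[0,0,0],[-4.2,0,0],1],[[0,0,0],[-4.2,0,0],1],[[0,0,0],[-4.2,0,0],1]]'
python3 go.py .5193,-.1317,.1487,74; python3 m3.py edge2
```

```text
clock: 13.4
tool_pos: [0.5205, -0.1301, 0.1497]
tcp_rot: [0.0, 0.799, 0.601, 0.001]
contact_force: [0.1, 0.8, -0.4]
gripper_width: 0.0191
grasp_force: 30.0
turn [0.002, -0.002, -0.001] shift cm [-0.19, -0.07, 0.1]
scene red_clip [([0.508, -0.168, 0.053], 0.51)]
scene red_nose [([0.21, 0.216, 0.018], 0.7), ([0.497, -0.205, 0.06], 0.45)]
scene plate_edge [([0.503, -0.192, 0.063], 0.85), ([0.404, -0.334, 0.063], 0.61)]
[-5.0000e-03 -1.4683e+01  1.8356e+01] z [0.0658 0.106 ] 41
[ 5.0000e-03 -1.3169e+01  2.7300e+00] z [0.0749 0.0908] 10
[ 0.025 -8.769 -8.769] z [0.0754 0.0754] 1
[3.5000e-02 7.7655e+01 8.7609e+01] z [0.192  0.1926] 2
[4.5000e-02 5.5915e+01 5.5915e+01] z [0.1915 0.1915] 1
[ 0.075 -8.209 10.552] z [0.0581 0.0749] 13
top red_clip [([0.269, 0.222, 0.001], 0.78)]
top red_nose [([0.212, 0.216, 0.018], 0.73)]
top plate_edge []
[ 4.5000e-02 -8.4372e+01 -4.9467e+01] z [0.1933 0.1944] 2
[  0.065 -42.488 -42.046] z [0.1924 0.193 ] 2
```

View pics/edge2.png

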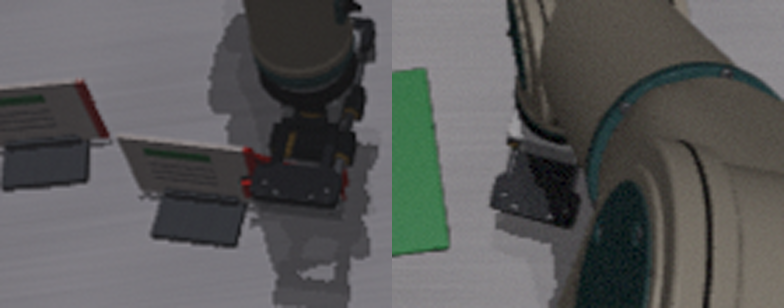

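The jaws straddle the stripe (left half: about 245–255,160–190). A final 2 mm nudge, then release.

```bash
python3 -m jog '[[[0,0,0],[-0.2,-0.05,0.1],1],[[0,0,0],[-0.2,-0.05,0.1],1],[[0,0,0],[-0.2,-0.05,0.1],1],[[0,0,0],[-0.2,-0.05,0.1],0.5],[[0,0,0],[-0.2,-0.05,0.1],0.3],[[0,0,0],[-0.2,-0.05,0.1],0.1],[[0,0,0],[-0.2,-0.05,0.1],-0.2],[[0,0,0],[-0.2,-0.05,0.1],-0.2],[[0,0,0],[-0.2,-0.05,0.1],-0.2],[[0,0,0],[-0.2,-0.05,0.1],-0.2]]'
python3 -m jog '[[[0,0,0],[0,0,-2],-0.2],[[0,0,0],[0,0,-5],-0.2],[[0,0,0],[0,0,-9],-0.2],[[0,0,0],[5,0,-11],-0.2],[[0,0,0],[10,0,-11],-0.2],[[0,0,0],[15,0,-11],-0.2],[[0,0,0],[20,0,-11],-0.2],[[0,0,0],[24,0,-11],-0.2],[[0,0,0],[24,0,-11],-0.2],[[0,0,0],[24,0,-11],-0.2]]'
python3 m3.py edge3
```

```text
clock: 14.8
tool_pos: [0.5193, -0.1323, 0.1487]
tcp_rot: [0.0, 0.799, 0.601, 0.001]
contact_force: [-0.3, 0.7, -0.1]
gripper_width: 0.0563
grasp_force: 0.0
clock: 15.8
tool_pos: [0.5853, 0.0993, 0.2587]
tcp_rot: [0.0, 0.798, 0.602, 0.001]
contact_force: [0.1, -0.4, -0.2]
gripper_width: 0.0566
grasp_force: 0.0
scene red_clip [([0.506, -0.168, 0.049], 0.71)]
scene red_nose [([0.499, -0.204, 0.058], 0.68), ([0.58, 0.246, 0.003], 0.4)]
scene plate_edge [([0.403, -0.336, 0.062], 0.68), ([0.504, -0.194, 0.065], 0.55), ([0.507, -0.166, 0.049], 0.28)]
[-0.015  5.042  8.527] z [0.0715 0.0726] 2
[-5.0000e-03 -9.8030e+00  1.1346e+01] z [0.0554 0.1055] 48
[ 5.0000e-03 -1.1906e+01  1.2881e+01] z [0.0559 0.0869] 51
[ 0.015 -9.505 12.124] z [0.0595 0.0768] 39
[  0.025 -10.709  11.654] z [0.0578 0.0758] 31
[  0.035 -12.234  13.141] z [0.0585 0.0762] 38
[  0.045 -14.886  15.631] z [0.0607 0.0762] 40
[  0.055 -14.45   16.273] z [0.0601 0.0773] 38
[  0.065 -15.49   18.754] z [0.0603 0.0773] 39
[  0.075 -16.37   18.85 ] z [0.0566 0.076 ] 28
top red_clip [([0.267, 0.222, 0.0], 0.72), ([0.505, -0.168, 0.051], 0.63), ([0.507, -0.164, 0.046], 0.58)]
top red_nose [([0.498, -0.204, 0.065], 0.81), ([0.21, 0.219, 0.018], 0.54)]
top plate_edge [([0.503, -0.188, 0.065], 0.69), ([0.406, -0.337, 0.066], 0.65)]
[ -0.015 -11.138  -6.407] z [0.0723 0.0753] 4
[-5.0000e-03 -1.1179e+01  1.0367e+01] z [0.0588 0.0937] 34
[ 5.0000e-03 -1.1090e+01  1.0028e+01] z [0.06   0.0757] 25
[  0.015 -10.397   9.308] z [0.0579 0.0764] 27
[  0.025 -10.731   9.774] z [0.0639 0.0757] 22
[  0.035 -11.768  10.371] z [0.0603 0.0774] 22
[  0.045 -14.349  12.505] z [0.0626 0.0755] 25
[  0.055 -15.848  15.699] z [0.0601 0.0771] 27
[  0.065 -18.011  15.281] z [0.0628 0.0755] 22
[  0.075 -18.007  16.73 ] z [0.0603 0.0754] 15
```

View pics/edge3.png

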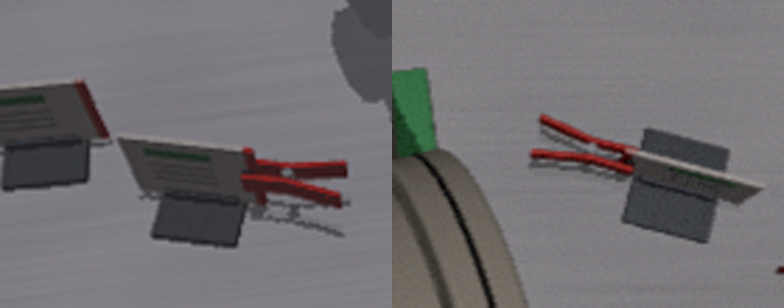

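The clip hangs on the striped edge (left half: jaws at 250,165, handles to 345,170–200). Its top height is constant at about 0.076 along its length, its midline lies on the plate's line, and the nose is about 12 mm in. The robot is clear, so I hand in.

```bash
python3 -c "
from h import *
p=eyes.camera('scene')
for t in('yellow_clip','blue_clip','bottle'): print(t,[np.round(r['centre'],3).tolist() for r in mark_of(t,p)][:1])
print(manip.job_done())"
```

```text
yellow_clip []
blue_clip [[0.521, 0.236, 0.007]]
bottle [[0.722, 0.103, -0.001]]
the job is handed in; nothing more can be done
None
```

The red clip was laid on the board, let go, picked up again by its handles and clipped straight and level on the plate's striped edge. I handed the job in at about 16 s of the 64 s. In the last check blue and the bottle had not moved; the yellow clip went undetected there, though nothing was moved near it.

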